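Charge the burnishing bowl and hold the dead-man paddle at run

TASK

Tip all seven steel burnishing balls from the white cup into the orange bowl of the vibratory finisher, and stand the empty cup upright back on its cork mat. Then press the red spring-loaded dead-man paddle down with the fingers to the middle of its travel, where the paddle lies level and its white pointer is in the green, never near the red end stop, and finish while still holding it there. Do not press the paddle before the balls are in the bowl, and leave the other things on the bench where they are.

Things in the scene. Friction and masses are not known exactly. Their poses are not given: they have to be found in the camera images.
- cup: white straight round cup, 58 mm outside diameter, 60 mm high, wall 3 mm, floor 4 mm, 50 to 85 g empty; origin at the centre of its underside, z up through the mouth. Starts standing on the cork mat holding the seven balls in one layer on its floor. It is round: any grasp yaw will do.
- mat: fixed round cork mat, 120 mm across, 4 mm thick; origin at the centre of its underside (bench level). Its place varies.
- ball0_center (a point): centre of one of the seven steel burnishing balls, 16 mm diameter, 17 g, loose in the cup at the start
- ball1_center (a point): centre of one of the seven steel burnishing balls, 16 mm diameter, 17 g, loose in the cup at the start
- ball2_center (a point): centre of one of the seven steel burnishing balls, 16 mm diameter, 17 g, loose in the cup at the start
- ball3_center (a point): centre of one of the seven steel burnishing balls, 16 mm diameter, 17 g, loose in the cup at the start
- ball4_center (a point): centre of one of the seven steel burnishing balls, 16 mm diameter, 17 g, loose in the cup at the start
- ball5_center (a point): centre of one of the seven steel burnishing balls, 16 mm diameter, 17 g, loose in the cup at the start
- ball6_center (a point): centre of one of the seven steel burnishing balls, 16 mm diameter, 17 g, loose in the cup at the start
- bowl: fixed vibratory finisher, left or right of the mat: green round base under an orange open bowl, rim 140 mm above the bench. Mouth 182 mm inside (192 outside) diameter, narrowing to about 126 mm at the floor, 55 mm above the bench. A small dark insert and a brass stud (to 77 mm) are fixed to the floor inside. Origin on the bench under the bowl's centre.
- bowl_rim (a point): centre of the bowl's mouth, level with its rim, 140 mm above the bench
- switch: fixed dead-man switch left or right of the mat, across the mat from the bowl: grey base 170 x 110 x 16 mm, two yellow cheeks (to 88 mm high) and a white/green/red scale (to 92 mm) on the paddle's +y side. Origin on the bench under the base's centre; x runs from the paddle's free end to its hinge, whose line lies along y at x = 50, z = 70 mm. Yaw within 0.4 rad. Carries the red paddle.
- paddle (a joint): angle of the spring-loaded paddle, rad: 0 released (free end raised 15 degrees), 0.26 level, 0.52 at the lower end stop; pressing the red pad down increases it. Green (run) is 0.17 to 0.35, red lies below that. At the pad it takes about 5 N to start, 8.5 N at level, 12 N at the stop; it springs back when let go.
- paddle_pad (a point): centre of the top face of the red pad (56 mm along the lever, 52 mm wide) at the paddle's free end, 105 mm from the hinge; moves with the paddle: about 103 mm above the bench released, 76 mm when level. Site z is the pad's normal. Press straight down on it with the closed fingertips.
- rod_tin: yellow round tin, 70 mm across, 90 mm high, with copper rods standing in it to 180 mm; origin under its centre. Bystander.
- oil_tin: blue rectangular tin 50 x 75 x 85 mm with a red screw cap on top (to 101 mm); origin under its centre. Bystander.
- core_pin: dark steel core pin standing upright, 44 mm across, 82 mm high, domed top; origin under its centre. Bystander.
- felt_wheel: white felt polishing wheel lying flat, 90 mm across, 20 mm thick, 24 mm bore; origin under its centre. Bystander.
- die_half: dark steel die half lying flat, 100 x 75 x 30 mm, with pockets in its top; origin under its centre. Bystander.
Mind the look-alikes: they are no part of the job. Of the things that look like the cup, take the one that is farthest to the robot's right at the start.

How it is judged:
On the way, in this order (a step that is already met when the one before it is completed fails the run):
1. all seven balls are in the bowl (horizontal distance between each of ball0_center, ball1_center, ball2_center, ball3_center, ball4_center, ball5_center, ball6_center and bowl below 0.092 m and z of ball0_center in the frame of bowl between 0.05 and 0.135 m and z of ball1_center in the frame of bowl between 0.05 and 0.135 m and z of ball2_center in the frame of bowl between 0.05 and 0.135 m and z of ball3_center in the frame of bowl between 0.05 and 0.135 m and z of ball4_center in the frame of bowl between 0.05 and 0.135 m and z of ball5_center in the frame of bowl between 0.05 and 0.135 m and z of ball6_center in the frame of bowl between 0.05 and 0.135 m), for 0.2 s.
2. the empty cup stands upright on its mat, let go (all of step 1 and horizontal distance between cup and mat below 0.034 m and angle between cup's own z axis and vertical below 0.1 rad and z of cup in the frame of mat below 0.007 m and contact force between cup and the fingers below 0.1 N), for 0.2 s.
3. the fingers hold the paddle in the green (value of joint paddle between 0.17 and 0.35 rad and contact force between the fingers and switch above 3 N), for 0.3 s.
At the end, for the whole second after the job is handed in: The fingers are still pressing the paddle (more than 3 N) and it rests between 0.17 and 0.35 rad (green), not moving; all seven balls lie in the bowl below its rim; the cup stands upright (within 0.1 rad) on the mat, its centre within 34 mm of the mat's centre, not touched by the fingers (all of step 2 and all of step 3 and velocity of joint paddle between -0.05 and 0.05 rad/s); the arm keeps its last pose, push and grip.
It fails at once if the paddle is pressed right through towards its red end stop (beyond 0.42 rad) (value of joint paddle above 0.42 rad).
It fails at once if the paddle is pressed (beyond 0.1 rad) before all the balls are in the bowl (value of joint paddle above 0.1 rad and not (horizontal distance between each of ball0_center, ball1_center, ball2_center, ball3_center, ball4_center, ball5_center, ball6_center and bowl below 0.092 m and z of ball0_center in the frame of bowl between 0.05 and 0.135 m and z of ball1_center in the frame of bowl between 0.05 and 0.135 m and z of ball2_center in the frame of bowl between 0.05 and 0.135 m and z of ball3_center in the frame of bowl between 0.05 and 0.135 m and z of ball4_center in the frame of bowl between 0.05 and 0.135 m and z of ball5_center in the frame of bowl between 0.05 and 0.135 m and z of ball6_center in the frame of bowl between 0.05 and 0.135 m)).
It fails at once if a bystander is shifted by more than 30 mm (distance of any of rod_tin, oil_tin, core_pin, felt_wheel, die_half from where it was at the start of the episode above 0.03 m).
It also fails if it takes over 67 s, if anything falls off the work surface, if the arm or the gripper's body presses on something with over 40 N, if the wrist force passes 120 N, or if a joint passes its speed limit or range.

ROBOT

A 6-joint arm with a two-finger parallel gripper is mounted at the origin on the work surface. World frame = base frame: x ahead of the robot, y to its left, z up, the work surface at z = 0. Lengths are in m, angles in rad, forces in N, time in s.
With the tool pointing down it reaches from about 0.225 to 0.875 m from the base axis. Payload 3.4 kg.
Tool frame: the origin (TCP) lies on the centre line of the jaws, within the pads' length; the fingertips stand 22 mm ahead of it and the grasp point (between the pads) lies 3 mm ahead of it; z points along the fingers, y is the line along which they close (so a half turn about z gives the same grasp; the last joint's range is limited). The gripper opens to 85 mm and grips with 20 to 120 N. Pads are 22 mm wide; open, the fingers measure 114 mm over their backs; the gripper's body (76 mm by 85 mm) begins 54 mm behind the grasp point. The pads swing forward as they close: fully open they stand 13 mm farther back than shut.
Start: joints at [-1.281, 0.276, 1.505, -0, 1.361, -0.121], TCP at [0.23, -0.527, 0.253] pointing down, gripper open.
Joint ranges: [-2.89, 2.89], [-0.75, 2.08], [0.22, 2.7], [-1.18, 4.32], [0.11, 2.71], [-2.7, 2.7]. Speed limits (rad/s): [2.57, 2.57, 3.14, 3.14, 3.14, 3.14].

INTERFACE

Orientations are given as a unit quaternion [w, x, y, z].
In Python, from rig import readout, optics, ticket gives the robot as it stands. The module is installed in compiled form; this text tells all that it offers.
- The arm moves only by the shell command python3 -m handwheel 'ROWS' [OPENING] [FORCE]. ROWS is rows parted by semicolons, their numbers by spaces, 1 to 5 of them, each of 4 numbers: dx, dy, dz in m, then a turn about the tool's z in rad; each row shifts and turns the commanded pose from where the row before left it, along the tool's axes as they then stand; what a row does not reach is not made up. A row lasts 1/12 s, in which the tool goes at most 0.0417 m and 0.125 rad, less where a joint would pass 70% of its speed; a pose out of reach is approached as far as the arm can. OPENING is the finger opening in m, set as the command begins (- or left out keeps the last). The fingers move at their own pace and stop on an object; FORCE is the grip in N (left out, the last holds). Time passes only in rows, so rows that do not move let the fingers close. It prints the time, the measured TCP pose, the force, the opening and the grip force at its end.
- readout.get_state(): the state, without advancing time (a new reading comes with each control period).
- optics.get_image(name): name is "scene" or "top"; returns a dict with "img" (400x640x3 uint8, red, green, blue), "camera_matrix" (3x3 intrinsics, pixels), "k1" (the pictures are not rectified: a ray, as slopes to the right and down, at radius r is drawn at 1 + k1 r^2 times it, then the intrinsics apply), "T" (4x4, takes a point from camera to world coordinates). Camera axes: x right, y down, z forward; pixel columns grow to the right and rows downward; lengths in m; the calibration is good to about 2 mm. A picture is of the moment at which its call begins. There is no depth.
- ticket.sign_off(): hands the job in; it is judged then, once.
The state is a dict: "clock": time; "qpos": joint angles; "qd": joint speeds; "effort": joint torques, N m; "position": TCP position; "ee_rot": TCP orientation; "contact_force": force on the tool from outside, world axes, zero at the start; "moment": the same for the moment, N m; "width": finger opening in m; "gripper_force": force on a finger pad.
Only numpy, scipy, OpenCV 4.12 (cv2) and the standard library are available. Lean on these libraries where they do the work, as an engineer would, in place of code of your own. Each camera call takes 0.05 s, during which the arm holds its last target. There are 200 camera calls.

## Working session

There is one attempt and no reset: what is moved stays moved. The work goes in short steps, Python scripts to look and compute and a shell command to move; the robot and the scene stay as the last step left them, time stands still between calls to the robot, and variables do not carry over. Pictures are saved under pics/ and viewed, at most 10 in all, crops included, and the job is handed in when it is done.

```bash
mkdir -p pics; cat > h.py <<'E'
import numpy as np, cv2
from rig import readout, optics
def shot(n,f=None):
    d=optics.get_image(n)
    if f: cv2.imwrite('pics/'+f,d["img"][:,:,::-1])
    return d
def ray(d,u,v):
    K=d["camera_matrix"];x=np.array([(u-K[0,2])/K[0,0],(v-K[1,2])/K[1,1]]);s=x.copy()
    for _ in range(30): s=x/(1+d["k1"]*(s@s))
    T=np.array(d["T"]);return T[:3,3],T[:3,:3]@np.array([s[0],s[1],1])
def onz(d,u,v,z):
    o,r=ray(d,u,v);return o+r*(z-o[2])/r[2]
def proj(d,p):
    T=np.array(d["T"]);c=T[:3,:3].T@(np.array(p)-T[:3,3]);s=c[:2]/c[2];s=s*(1+d["k1"]*(s@s));K=d["camera_matrix"]
    return np.array([K[0,0]*s[0]+K[0,2],K[1,1]*s[1]+K[1,2]])
E
python3 - <<'E'
from h import *
import pickle
for n in("scene","top"):
    d=shot(n,n+"0.png");pickle.dump(d,open(n+"0.pkl","wb"));print(n,d["k1"],np.round(d["T"],3).tolist(),d["camera_matrix"].tolist())
s=readout.get_state();print(s)
E
```

```text
scene -0.018400857438966287 [[-0.228, 0.74, -0.633, 1.14], [0.974, 0.167, -0.156, 0.179], [-0.01, -0.652, -0.759, 0.885], [0.0, 0.0, 0.0, 1.0]] [[414.7954589656854, 0.0, 322.3307971940628], [0.0, 414.7954589656854, 195.50065436718094], [0.0, 0.0, 1.0]]
top -0.00853483220408409 [[-0.028, -0.998, 0.065, 0.441], [-0.999, 0.029, 0.018, 0.014], [-0.02, -0.064, -0.998, 0.943], [0.0, 0.0, 0.0, 1.0]] [[377.4552677683957, 0.0, 317.6384869268632], [0.0, 377.4552677683957, 202.1519058654084], [0.0, 0.0, 1.0]]
{'clock': 0.1, 'qpos': array([-1.28096973e+00,  2.76554967e-01,  1.50602369e+00, -2.48347974e-05,
        1.36073427e+00, -1.21036346e-01]), 'qd': array([-0.00055583, -0.00034635, -0.00039581, -0.00228762, -0.00240106,
        0.00049686]), 'effort': array([ 1.13162547e-03, -4.17701769e+01, -2.46405602e+01, -1.48144968e-04,
        5.75707221e-03, -6.42535070e-06]), 'position': array([ 0.22949325, -0.52672338,  0.25250613]), 'ee_rot': array([-8.56050544e-04,  9.78972167e-01,  2.03992048e-01, -8.46040876e-05]), 'contact_force': array([-0.19961065, -0.12237756,  0.16234829]), 'moment': array([0.01875841, 0.00124276, 0.01019614]), 'gripper_force': 0.0, 'width': 0.0854903208371442}
```

View pics/top0.png

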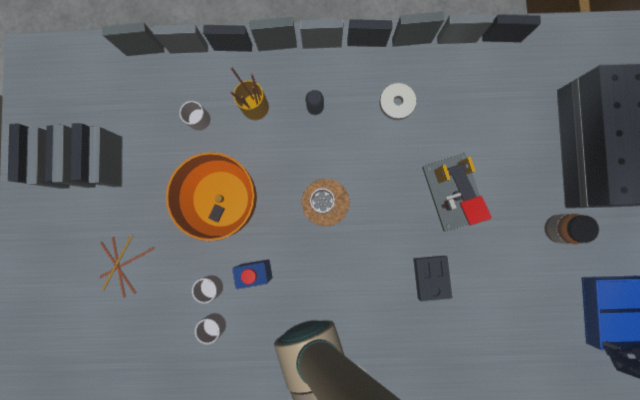

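View pics/scene0.png

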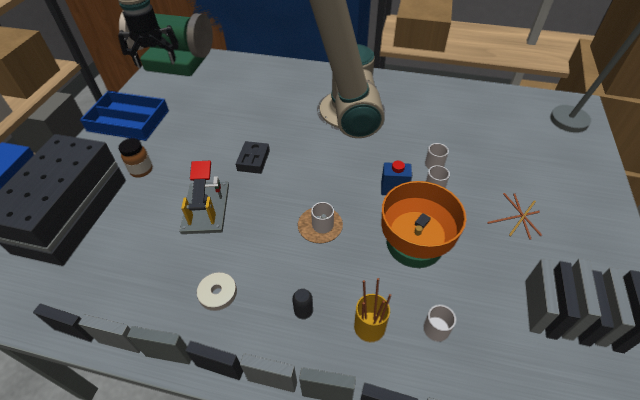

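The top view shows the filled cup on the cork mat at (322,201), the other white cups further left at (193,114), (204,290) and (207,331), the bowl at (211,197), and the switch at (457,190) with its red pad at (475,210). The scene view shows the cup at (322,217), the bowl at (423,218), and the pad at (201,169). Next I measure these.

```bash
cat > m.py <<'E'
from h import *
import pickle
D={n:pickle.load(open(n+"0.pkl","rb")) for n in("scene","top")}
def mask(d,lo,hi,box):
    h=cv2.cvtColor(d["img"],cv2.COLOR_RGB2HSV);m=cv2.inRange(h,lo,hi);b=np.zeros_like(m);x0,y0,x1,y1=box;b[y0:y1,x0:x1]=255
    return m&b
def big(m):
    c,_=cv2.findContours(m,cv2.RETR_EXTERNAL,cv2.CHAIN_APPROX_NONE);return max(c,key=cv2.contourArea)
def circ(d,c,z):  # fit circle to contour points cast on plane z
    P=np.array([onz(d,u,v,z)[:2] for u,v in cv2.convexHull(c)[:,0]]);(a,r)=cv2.minEnclosingCircle((P*1000).astype(np.float32))
    A=np.c_[2*P,np.ones(len(P))];s=np.linalg.lstsq(A,(P**2).sum(1),rcond=None)[0]
    return np.round([s[0],s[1],np.sqrt(s[2]+s[0]**2+s[1]**2)],4), np.round(np.array(a)/1000,4), round(r/1000,4)
def tri(a,b):
    (o,r),(p,s)=a,b;A=np.c_[r,-s];t=np.linalg.lstsq(A,p-o,rcond=None)[0];q=[o+r*t[0],p+s*t[1]];return np.round((q[0]+q[1])/2,4),round(np.linalg.norm(q[0]-q[1]),4)
if __name__=="__main__":
    t,s=D["top"],D["scene"]
    # mat
    for d,b in((t,(290,165,360,240)),(s,(285,195,355,250))):
        c=big(mask(d,(5,60,60),(22,255,255),b));print("mat",circ(d,c,.004))
    for d,b in((t,(155,140,270,250)),(s,(370,175,480,260))):
        c=big(mask(d,(3,150,60),(22,255,255),b));print("bowl",cv2.boundingRect(c),circ(d,c,.14))
    pc=[]
    for d,b in((t,(440,180,510,240)),(s,(180,150,220,190))):
        m=cv2.inRange(d["img"],(150,0,0),(255,70,70))
        mm=np.zeros_like(m);mm[b[1]:b[3],b[0]:b[2]]=m[b[1]:b[3],b[0]:b[2]];c=big(mm)
        q=cv2.minAreaRect(c);print("pad",q,cv2.approxPolyDP(c,3,True)[:,0].tolist());pc.append(ray(d,*q[0]))
    print("pad3d",tri(*pc))
    # cup rim: bright unsaturated
    for n,d,b in(("t",t,(300,180,345,225)),("s",s,(300,190,345,240))):
        c=big(mask(d,(0,0,130),(180,60,255),b));print("cup",cv2.boundingRect(c),[circ(d,c,z)for z in(.055,.064,.07)])
        cv2.imwrite(f"pics/z{n}.png",cv2.resize(d["img"][b[1]-10:b[3]+10,b[0]-10:b[2]+10,::-1],None,fx=6,fy=6))
    a=cv2.imread("pics/zt.png");b=cv2.imread("pics/zs.png");h=min(len(a),len(b));cv2.imwrite("pics/zz.png",np.hstack([a[:h],b[:h]]))
    # switch base/sides
    cv2.imwrite("pics/sw.png",np.hstack([cv2.resize(t["img"][140:240,410:510,::-1],(400,400)),cv2.resize(s["img"][145:245,155:255,::-1],(400,400))]))
E
python3 m.py
```

```text
mat (array([0.502 , 0.0129, 0.059 ]), array([0.502, 0.013]), 0.0593)
mat (array([0.5031, 0.0132, 0.0594]), array([0.5031, 0.0127]), 0.0601)
bowl (166, 153, 90, 87) (array([0.5133, 0.2599, 0.0951]), array([0.5135, 0.2592]), 0.0966)
bowl (382, 181, 84, 78) (array([0.5298, 0.2581, 0.1049]), array([0.5305, 0.2598]), 0.1113)
pad ((475.6206970214844, 210.0517120361328), (25.068870544433594, 22.28343963623047), 68.19859313964844) [[481, 197], [461, 203], [471, 224], [490, 217]]
pad ((199.5, 169.5), (17.0, 19.0), 90.0) [[192, 161], [190, 178], [208, 177], [209, 161]]
pad3d (array([ 0.4682, -0.3212,  0.0997]), np.float64(0.0011))
cup (310, 188, 25, 25) [(array([0.5036, 0.0203, 0.0294]), array([0.5037, 0.0202]), 0.0298), (array([0.503 , 0.0202, 0.0291]), array([0.503 , 0.0201]), 0.0295), (array([0.5026, 0.0202, 0.0289]), array([0.5026, 0.0201]), 0.0293)]
cup (300, 190, 45, 50) [(array([0.4977, 0.0306, 0.087 ]), array([0.5061, 0.0185]), 0.0973), (array([0.5046, 0.0322, 0.0861]), array([0.513 , 0.0203]), 0.0962), (array([0.5093, 0.0333, 0.0854]), array([0.5176, 0.0214]), 0.0955)]
```

```bash
python3 -c "
import cv2,numpy as np
a=cv2.imread('pics/zz.png');b=cv2.imread('pics/sw.png')
a=cv2.resize(a,(800,int(a.shape[0]*800/a.shape[1])));a=a[:,:];b=cv2.resize(b,(560,280));c=np.zeros((280,800,3),np.uint8);c[:,:560]=b
o=np.vstack([cv2.resize(a,(800,320))[:320],c]);cv2.imwrite('pics/zc.png',o)"
```

```text
(no output)
```

View pics/zc.png

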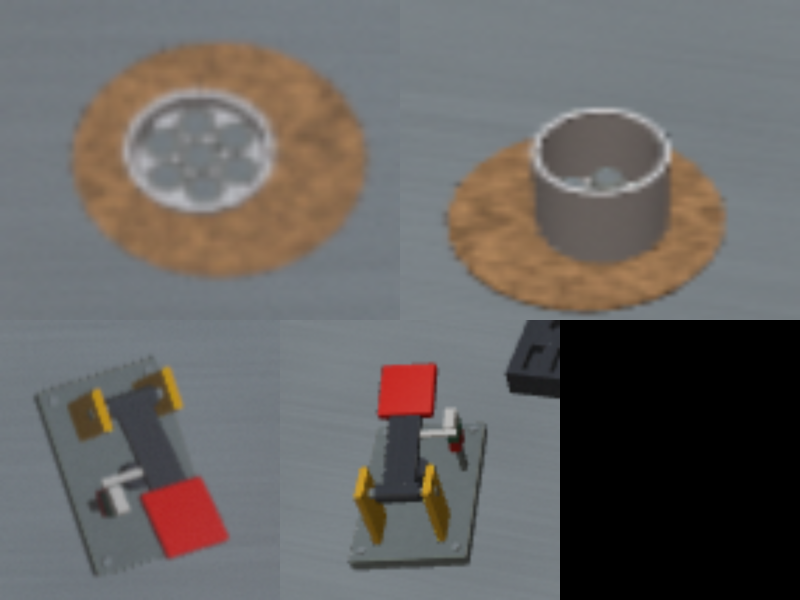

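The cup stands about 7 mm off the mat's centre and has all seven balls in it, and the switch's pad is raised. The interface offers no tilt, so while the gripper is empty I'll check what the arm does at the edge of its reach.

```bash
cat > st.py <<'E'
from h import *
from scipy.spatial.transform import Rotation as R
s=readout.get_state();q=s["ee_rot"];M=R.from_quat([*q[1:],q[0]]).as_matrix()
print("t",round(s["clock"],2),"p",np.round(s["position"],4),"q",np.round(s["qpos"],3),"F",np.round(s["contact_force"],1),"w",round(s["width"],4),"g",round(s["gripper_force"],1));print("x",np.round(M[:,0],3),"y",np.round(M[:,1],3),"z",np.round(M[:,2],3))
E
for i in 1 ; do python3 -m handwheel '0 0 -0.041 0;0 0 -0.041 0;0 0 -0.041 0;0 0 -0.041 0;0 0 -0.041 0'; python3 -m handwheel '0 0 -0.041 0;0 0 -0.041 0;0 0 -0.041 0;0 0 -0.041 0;0 0 -0.041 0';python3 st.py;python3 -m handwheel '0 0 -0.041 0;0 0 -0.041 0;0 0 -0.041 0;0 0 -0.041 0;0 0 -0.041 0';python3 st.py; done
```

```text
clock: 0.52
position: [0.2295, -0.5265, 0.4599]
ee_rot: [-0.0, 0.979, 0.204, -0.0]
contact_force: [0.9, -1.5, -0.5]
width: 0.0853
gripper_force: 0.0
clock: 0.93
position: [0.2295, -0.5266, 0.6541]
ee_rot: [0.002, 0.979, 0.204, 0.0]
contact_force: [0.9, -1.5, 1.7]
width: 0.0854
gripper_force: 0.0
t 0.93 p [ 0.2295 -0.5266  0.6541] q [-1.281  0.408  0.295  0.     2.433 -0.121] F [ 0.9 -1.5  1.7] w 0.0854 g 0.0
x [ 0.917  0.399 -0.   ] y [ 0.399 -0.917  0.004] z [ 0.001 -0.004 -1.   ]
clock: 1.35
position: [0.1976, -0.4541, 0.7244]
ee_rot: [0.038, 0.978, 0.204, 0.008]
contact_force: [0.1, -0.6, -0.2]
width: 0.0853
gripper_force: 0.0
t 1.35 p [ 0.1976 -0.4541  0.7244] q [-1.309  0.316  0.222  0.02   2.527 -0.132] F [ 0.1 -0.6 -0.2] w 0.0853 g 0.0
x [0.917 0.399 0.   ] y [ 0.398 -0.914  0.077] z [ 0.031 -0.071 -0.997]
```

```bash
python3 -m handwheel '0 0 -0.041 0;0 0 -0.041 0;0 0 -0.041 0;0 0 -0.041 0;0 0 -0.041 0' >/dev/null; python3 st.py;python3 -m handwheel '0 0 0.041 0;0 0 0.041 0;0 0 0.041 0;0 0 0.041 0' >/dev/null;python3 st.py
```

```text
t 1.77 p [ 0.1628 -0.3738  0.7772] q [-1.357  0.194  0.221  0.057  2.57  -0.147] F [-0.2  0.4  0.4] w 0.0856 g 0.0
x [ 0.917  0.399 -0.   ] y [ 0.394 -0.905  0.157] z [ 0.063 -0.144 -0.988]
t 2.1 p [ 0.1725 -0.3962  0.6365] q [-1.345  0.     0.917  0.034  2.067 -0.166] F [ 0.9 -1.6  0.6] w 0.0852 g 0.0
x [0.917 0.399 0.   ] y [ 0.394 -0.905  0.159] z [ 0.064 -0.146 -0.987]
```

The tilt picked up at the edge of reach persists. So I can build tilt there until the tool is nearly horizontal, grasp the cup from the side, and pour by turning about the tool's z. First I swing to the left side.

```bash
cat > to.py <<'E'
import sys
from h import *
from scipy.spatial.transform import Rotation as R
s=readout.get_state();q=s["ee_rot"];M=R.from_quat([*q[1:],q[0]]).as_matrix()
exec(open("st.py").read())
for a in sys.argv[1:]:
    w=np.array(eval(a));d=M.T@w;n=np.ceil(np.linalg.norm(d)/.0415);print(a,"tool",np.round(d,4),"n",n,"per",np.round(d/n,4))
E
python3 to.py "[.28,.4,-.15]" "[-.35,.42,0]" "[0,.041,0]"
```

```text
t 2.1 p [ 0.1725 -0.3962  0.6365] q [-1.345  0.     0.917  0.034  2.067 -0.166] F [ 0.9 -1.6  0.6] w 0.0852 g 0.0
x [0.917 0.399 0.   ] y [ 0.394 -0.905  0.159] z [ 0.064 -0.146 -0.987]
[.28,.4,-.15] tool [ 0.4162 -0.2758  0.1077] n 13.0 per [ 0.032  -0.0212  0.0083]
[-.35,.42,0] tool [-0.1535 -0.5181 -0.0834] n 14.0 per [-0.011 -0.037 -0.006]
[0,.041,0] tool [ 0.0164 -0.0371 -0.006 ] n 1.0 per [ 0.0164 -0.0371 -0.006 ]
```

```bash
H="python3 -m handwheel"
$H '.032 -.021 .008 0;.032 -.021 .008 0;.032 -.021 .008 0;.032 -.021 .008 0;.032 -.021 .008 0' >/dev/null
$H '.032 -.021 .008 0;.032 -.021 .008 0;.032 -.021 .008 0;.032 -.021 .008 0;.032 -.021 .008 0' >/dev/null
$H '.032 -.021 .008 0;.032 -.021 .008 0;.032 -.021 .008 0;-.011 -.037 -.006 0;-.011 -.037 -.006 0' >/dev/null
$H '-.011 -.037 -.006 0;-.011 -.037 -.006 0;-.011 -.037 -.006 0;-.011 -.037 -.006 0;-.011 -.037 -.006 0' >/dev/null
$H '-.011 -.037 -.006 0;-.011 -.037 -.006 0;-.011 -.037 -.006 0;-.011 -.037 -.006 0;-.011 -.037 -.006 0' >/dev/null
python3 to.py "[-.05,.08,0]" "[0,.041,0]"
```

```text
t 4.18 p [0.1508 0.361  0.4949] q [ 1.103  0.006  1.265 -0.13   1.966  2.218] F [ 1.6  0.9 -0.3] w 0.0854 g 0.0
x [0.917 0.399 0.002] y [ 0.394 -0.906  0.155] z [ 0.063 -0.141 -0.988]
[-.05,.08,0] tool [-0.0139 -0.0922 -0.0145] n 3.0 per [-0.0046 -0.0307 -0.0048]
[0,.041,0] tool [ 0.0164 -0.0371 -0.0058] n 1.0 per [ 0.0164 -0.0371 -0.0058]
```

```bash
H="python3 -m handwheel"
$H '.014 -.038 -.006 0;.014 -.038 -.006 0;.014 -.038 -.006 0;.014 -.038 -.006 0;.014 -.038 -.006 0' >/dev/null
$H '.014 -.038 -.006 0;.014 -.038 -.006 0;.014 -.038 -.006 0;.014 -.038 -.006 0;.014 -.038 -.006 0' >/dev/null
python3 to.py  "[0,.041,0]"
$H '.014 -.038 -.006 0;.014 -.038 -.006 0;.014 -.038 -.006 0;.014 -.038 -.006 0;.014 -.038 -.006 0' >/dev/null
python3 to.py  "[0,.041,0]"
```

```text
t 5.02 p [0.1245 0.7453 0.4615] q [ 1.355  0.727  0.232 -0.124  2.306  2.436] F [ 1.8  2.5 -3.1] w 0.0855 g 0.0
x [ 0.916  0.401 -0.   ] y [ 0.396 -0.905  0.156] z [ 0.062 -0.143 -0.988]
[0,.041,0] tool [ 0.0164 -0.0371 -0.0059] n 1.0 per [ 0.0164 -0.0371 -0.0059]
t 5.43 p [0.0995 0.8373 0.3994] q [ 1.405  0.803  0.222 -0.102  2.12   2.507] F [0.4 0.9 1.1] w 0.0851 g 0.0
x [0.912 0.405 0.069] y [ 0.402 -0.914  0.053] z [ 0.084 -0.021 -0.996]
[0,.041,0] tool [ 0.0166 -0.0375 -0.0009] n 1.0 per [ 0.0166 -0.0375 -0.0009]
```

```bash
H="python3 -m handwheel"
python3 to.py  "[-.003,.038,.016]"|tail -1
$H '.0137 -.035 -.018 0;.0137 -.035 -.018 0;.0137 -.035 -.018 0;.0137 -.035 -.018 0;.0137 -.035 -.018 0' >/dev/null
python3 to.py  "[-.003,.037,.016]" "[-.003,.033,.024]"
```

```text
[-.003,.038,.016] tool [ 0.0137 -0.0351 -0.017 ] n 1.0 per [ 0.0137 -0.0351 -0.017 ]
t 5.85 p [0.0743 0.8869 0.3996] q [ 1.442  0.806  0.222 -0.093  1.986  2.548] F [ 1.2  0.3 -0.1] w 0.0855 g 0.0
x [0.905 0.402 0.138] y [ 0.413 -0.909 -0.062] z [ 0.1    0.113 -0.989]
[-.003,.037,.016] tool [ 0.0143 -0.0359 -0.0119] n 1.0 per [ 0.0143 -0.0359 -0.0119]
[-.003,.033,.024] tool [ 0.0138 -0.0327 -0.0203] n 1.0 per [ 0.0138 -0.0327 -0.0203]
```

```bash
cat > tw.py <<'E'
import sys
from to import M,np,R
w=np.array(eval(sys.argv[1]));t=eval(sys.argv[2])
for k in range(5): print("row",np.round((M@R.from_rotvec([0,0,t*k]).as_matrix()).T@w,3))
E
python3 tw.py "[-.002,.036,.018]" -.115|grep row
```

```text
Traceback (most recent call last):
  File "tw.py", line 2, in <module>
    from to import M,np,R
  File "to.py", line 7, in <module>
    w=np.array(eval(a));d=M.T@w;n=np.ceil(np.linalg.norm(d)/.0415);print(a,"tool",np.round(d,4),"n",n,"per",np.round(d/n,4))
                          ~~~^~
ValueError: matmul: Input operand 1 does not have enough dimensions (has 0, gufunc core with signature (n?,k),(k,m?)->(n?,m?) requires 1)
```

```bash
sed -i 's/^from to.*/from h import *\nexec(open("st.py").read())/' tw.py
python3 tw.py "[-.002,.036,.018]" -.115|grep row
```

```text
row [ 0.015 -0.035 -0.014]
row [ 0.019 -0.033 -0.014]
row [ 0.023 -0.03  -0.014]
row [ 0.026 -0.027 -0.014]
row [ 0.029 -0.024 -0.014]
```

```bash
H="python3 -m handwheel"
$H '.015 -.035 -.014 -.115;.019 -.033 -.014 -.115;.023 -.03 -.014 -.115;.026 -.027 -.014 -.115;.029 -.024 -.013 -.115' >/dev/null
python3 tw.py "[-.002,.034,.02]" -.115
```

```text
t 6.27 p [0.0595 0.9336 0.4086] q [ 1.464  0.806  0.222 -0.088  1.85   1.99 ] F [ 0.2 -0.2 -0.3] w 0.0855 g 0.0
x [0.518 0.812 0.269] y [ 0.848 -0.528 -0.038] z [ 0.111  0.247 -0.963]
row [ 0.032 -0.02  -0.011]
row [ 0.034 -0.017 -0.011]
row [ 0.036 -0.013 -0.011]
row [ 0.037 -0.008 -0.011]
row [ 0.038 -0.004 -0.011]
```

```bash
H="python3 -m handwheel"
$H '.032 -.02 -.011 -.115;.034 -.017 -.011 -.115;.036 -.013 -.01 -.115;.038 -.008 -.009 -.115;.039 -.004 -.008 -.1' >/dev/null
python3 tw.py "[-.002,.031,.027]" 0 | head -4
$H '.041 0 -.007 0;.041 0 -.007 0;.041 0 -.007 0;.041 0 -.007 0;.041 0 -.007 0' >/dev/null
python3 tw.py "[-.002,.031,.027]" 0 | head -4
```

```text
t 6.68 p [0.0486 0.9782 0.4253] q [ 1.479  0.805  0.222 -0.084  1.714  1.446] F [ 0.7 -0.9 -0.7] w 0.0851 g 0.0
x [-0.028  0.925  0.379] y [ 0.993 -0.019  0.12 ] z [ 0.118  0.38  -0.918]
row [ 0.039  0.001 -0.013]
row [ 0.039  0.001 -0.013]
t 7.1 p [0.0382 1.0197 0.4533] q [ 1.492  0.799  0.223 -0.08   1.573  1.463] F [0.2 0.1 0.7] w 0.0853 g 0.0
x [-0.04   0.859  0.511] y [ 0.992 -0.028  0.124] z [ 0.121  0.511 -0.851]
row [ 0.04   0.001 -0.007]
row [ 0.04   0.001 -0.007]
```

```bash
H="python3 -m handwheel"
for i in 1 ; do $H '.041 0 -.006 0;.041 0 -.006 0;.041 0 -.006 0;.041 0 -.006 0;.041 0 -.006 0' >/dev/null
$H '.041 0 -.004 0;.041 0 -.004 0;.041 0 -.004 0;.041 0 -.004 0;.041 0 -.004 0' >/dev/null
$H '.041 0 -.004 0;.041 0 -.004 0;.041 0 -.004 0;.041 0 -.004 0;.041 0 -.004 0' >/dev/null; python3 st.py
$H '.041 0 -.004 0;.041 0 -.004 0;.041 0 -.004 0;.041 0 -.004 0;.041 0 -.004 0' >/dev/null;done
python3 tw.py "[-.002,.031,.027]" 0 | head -4
```

```text
t 8.35 p [-0.0012  1.0634  0.6348] q [ 1.53   0.701  0.221 -0.078  1.237  1.482] F [0.7 0.6 0.5] w 0.0855 g 0.0
x [-0.091  0.562  0.822] y [ 0.99  -0.038  0.136] z [ 0.107  0.826 -0.553]
t 8.77 p [-0.0167  1.0451  0.7182] q [ 1.544  0.643  0.221 -0.08   1.161  1.485] F [ 0.  -0.3 -0.1] w 0.0852 g 0.0
x [-0.105  0.446  0.889] y [ 0.99  -0.04   0.137] z [ 0.097  0.894 -0.437]
row [0.038 0.    0.016]
row [0.038 0.    0.016]
```

```bash
H="python3 -m handwheel"
$H '.04 0 .01 0;.04 0 .01 0;.04 0 .01 0;.04 0 .01 0;.04 0 .01 0' >/dev/null
python3 to.py "[.36,-.5,-.25]" "[.47,-1.1,-.35]"
```

```text
t 9.18 p [-0.026   1.0576  0.7676] q [ 1.551  0.636  0.222 -0.076  1.029  1.485] F [-0.5  0.   0.1] w 0.0854 g 0.0
x [-0.118  0.317  0.941] y [ 0.989 -0.043  0.138] z [ 0.084  0.947 -0.309]
[.36,-.5,-.25] tool [-0.4362  0.343  -0.3663] n 17.0 per [-0.0257  0.0202 -0.0215]
[.47,-1.1,-.35] tool [-0.7335  0.4636 -0.8947] n 31.0 per [-0.0237  0.015  -0.0289]
```

```bash
H="python3 -m handwheel"
$H '-.026 .02 -.022 0;-.026 .02 -.022 0;-.026 .02 -.022 0;-.026 .02 -.022 0;-.026 .02 -.022 0' >/dev/null
$H '-.026 .02 -.022 0;-.026 .02 -.022 0;-.026 .02 -.022 0;-.026 .02 -.022 0;-.026 .02 -.022 0' >/dev/null;python3 st.py
$H '-.026 .02 -.022 0;-.026 .02 -.022 0;-.026 .02 -.022 0;-.026 .02 -.022 0;-.026 .02 -.022 0' >/dev/null
python3 to.py "[.45,-.1,.35]-s['position']" "[.45,-.12,.1]-s['position']"
```

```text
t 10.02 p [0.1769 0.7691 0.6263] q [1.101 0.062 1.445 0.771 0.532 0.603] F [-0.3  0.   0.6] w 0.0851 g 0.0
x [-0.12   0.317  0.941] y [ 0.989 -0.043  0.141] z [ 0.085  0.948 -0.308]
t 10.43 p [0.282  0.6196 0.552 ] q [ 0.683 -0.046  1.731  1.244  0.802 -0.002] F [ 1.1  0.4 -0.3] w 0.0855 g 0.0
x [-0.121  0.317  0.94 ] y [ 0.989 -0.043  0.142] z [ 0.086  0.947 -0.309]
[.45,-.1,.35]-s['position'] tool [-0.4388  0.1685 -0.6049] n 19.0 per [-0.0231  0.0089 -0.0318]
[.45,-.12,.1]-s['position'] tool [-0.6803  0.1339 -0.5466] n 22.0 per [-0.0309  0.0061 -0.0248]
```

```bash
H="python3 -m handwheel"
python3 to.py "[.503,.017,.22]-s['position']"|tail -1
$H '-.025 .01 -.03 0;-.025 .01 -.03 0;-.025 .01 -.03 0;-.025 .01 -.03 0;-.025 .01 -.03 0' >/dev/null
$H '-.025 .01 -.03 0;-.025 .01 -.03 0;-.025 .01 -.03 0;-.025 .01 -.03 0;-.025 .01 -.03 0' .085 30 >/dev/null
python3 to.py "[.503,.017,.22]-s['position']"
```

```text
[.503,.017,.22]-s['position'] tool [-0.5304  0.1974 -0.4494] n 18.0 per [-0.0295  0.011  -0.025 ]
t 11.27 p [0.3855 0.2515 0.4231] q [-0.393  0.004  2.013  1.152  1.691 -0.671] F [1.6 0.5 0.1] w 0.0848 g 0.0
x [-0.121  0.322  0.939] y [ 0.989 -0.044  0.142] z [ 0.087  0.946 -0.313]
[.503,.017,.22]-s['position'] tool [-0.2803  0.0975 -0.1481] n 8.0 per [-0.035   0.0122 -0.0185]
```

```bash
H="python3 -m handwheel"
$H '-.035 .012 -.0185 0;-.035 .012 -.0185 0;-.035 .012 -.0185 0;-.035 .012 -.0185 0;-.035 .012 -.0185 0' >/dev/null
$H '-.035 .012 -.0185 0;-.035 .012 -.0185 0;-.035 .012 -.0185 0;0 0 0 .08;0 0 0 .07' >/dev/null
python3 to.py "[.503,.017,.12]-s['position']" "[.503,.017,.042]-s['position']"
python3 -c "
from h import *
shot('scene','a1.png')"
```

```text
t 12.1 p [0.5029 0.0175 0.2169] q [-0.698  0.538  1.87   0.906  1.701 -0.976] F [-0.3  1.   0.4] w 0.0853 g 0.0
x [0.036 0.311 0.95 ] y [ 0.996 -0.093 -0.007] z [ 0.086  0.946 -0.313]
[.503,.017,.12]-s['position'] tool [-0.0922  0.0009  0.0298] n 3.0 per [-0.0307  0.0003  0.0099]
[.503,.017,.042]-s['position'] tool [-0.1663  0.0015  0.0542] n 5.0 per [-0.0333  0.0003  0.0108]
```

View pics/a1.png

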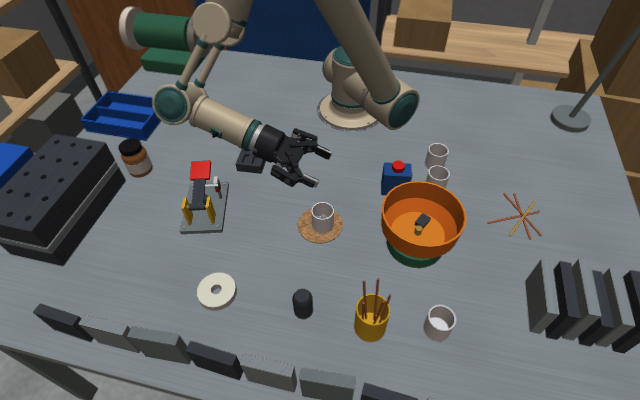

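The tool now lies tilted just above the cup, which is at (322,217). The wrist at (172,103) is far back and would pass close over the red pad at (201,169) on the way down. I'll work out the clearance.

```bash
cat > k.py <<'E'
from m import *
from scipy.spatial.transform import Rotation as R
s=readout.get_state();q=s["ee_rot"];M=R.from_quat([*q[1:],q[0]]).as_matrix()
p=s["position"];d=D["scene"]
for L in (.1,.15,.2,.25,.3,.35,.4,.45): print(L,np.round(p-L*M[:,2],3),np.round(proj(d,p-L*M[:,2])))
for u,v in((481,197),(461,203),(471,224),(490,217)): print(np.round(onz(D["top"],u,v,.1),3))
print(np.round(tri(ray(d,322.5,210.8),ray(D["top"],*np.array([322.5,200.5])))[0],4))
E
python3 k.py
```

```text
0.1 [ 0.494 -0.076  0.249] [280. 148.]
0.15 [ 0.489 -0.123  0.265] [260. 139.]
0.2 [ 0.485 -0.171  0.28 ] [240. 129.]
0.25 [ 0.481 -0.218  0.296] [219. 119.]
0.3 [ 0.477 -0.265  0.312] [199. 110.]
0.35 [ 0.472 -0.313  0.327] [179. 100.]
0.4 [ 0.468 -0.36   0.343] [158.  91.]
0.45 [ 0.464 -0.407  0.359] [138.  81.]
[ 0.497 -0.334  0.1  ]
[ 0.485 -0.289  0.1  ]
[ 0.437 -0.309  0.1  ]
[ 0.452 -0.351  0.1  ]
[0.5017 0.02   0.0596]
```

```bash
H="python3 -m handwheel"
$H '-.0325 0 .0107 0;-.0325 0 .0107 0;-.0325 0 .0107 0;-.0325 0 .0107 0' >/dev/null
python3 to.py "[.5025,.0173,.056]-s['position']"
python3 -c "
from h import *
a=shot('scene')['img'][90:250,140:400,::-1];b=shot('top')['img'][130:250,290:550,::-1]
o=np.vstack([a,b]);cv2.imwrite('pics/a2.png',cv2.resize(o,None,fx=2.1,fy=2.1,interpolation=2))"
```

```text
t 12.48 p [0.5013 0.02   0.0813] q [-0.696  0.755  1.944  0.896  1.518 -1.213] F [1.  0.3 1. ] w 0.0848 g 0.0
x [0.026 0.314 0.949] y [ 0.996 -0.089  0.002] z [ 0.085  0.945 -0.315]
[.5025,.0173,.056]-s['position'] tool [-0.0248  0.0014  0.0055] n 1.0 per [-0.0248  0.0014  0.0055]
```

View pics/a2.png

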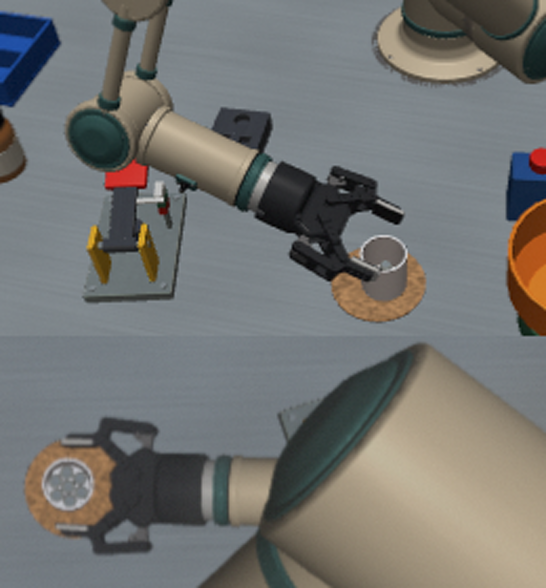

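The fingers straddle the cup, which is at (384,250) in the scene crop. The wrist housing still clears the pad. I'll go down the last 24 mm and close with a gentle grip.

```bash
H="python3 -m handwheel"
$H '-.012 .0007 .003 0;-.012 .0007 .003 0;0 0 0 0' >/dev/null; python3 st.py
$H '0 0 0 0;0 0 0 0;0 0 0 0;0 0 0 0;0 0 0 0' .04 35 
$H '0 0 0 0;0 0 0 0;0 0 0 0' >/dev/null
python3 to.py "[0,0,.2]" "[.514-.502,.265-.02,.2]"
```

```text
t 12.83 p [0.5025 0.0179 0.0573] q [-0.697  0.799  1.943  0.897  1.494 -1.243] F [-0.7 -0.3  0.5] w 0.085 g 0.0
x [0.029 0.312 0.95 ] y [ 0.996 -0.089 -0.001] z [ 0.084  0.946 -0.313]
clock: 13.25
position: [0.5022, 0.0184, 0.0591]
ee_rot: [-0.397, 0.598, 0.546, 0.433]
contact_force: [-0.7, -2.1, 3.1]
width: 0.056
gripper_force: 37.8
t 13.5 p [0.5022 0.0184 0.0591] q [-0.698  0.798  1.944  0.899  1.498 -1.243] F [ 0.6 -3.5  5.9] w 0.056 g 38.0
x [0.029 0.308 0.951] y [ 0.996 -0.09  -0.002] z [ 0.085  0.947 -0.309]
[0,0,.2] tool [ 0.1902 -0.0003 -0.0618] n 5.0 per [ 0.038  -0.0001 -0.0124]
[.514-.502,.265-.02,.2] tool [ 0.2659 -0.0104  0.1713] n 8.0 per [ 0.0332 -0.0013  0.0214]
```

```bash
H="python3 -m handwheel"
$H '.015 0 -.005 0;.03 0 -.01 0;.038 0 -.0124 0;.038 0 -.0124 0;.03 0 -.01 0' 
python3 to.py "[.497,.269,.24]-s['position']"
```

```text
clock: 13.92
position: [0.502, 0.0183, 0.2182]
ee_rot: [-0.397, 0.598, 0.546, 0.432]
contact_force: [0.9, -0.7, -2.0]
width: 0.0556
gripper_force: 37.5
t 13.92 p [0.502  0.0183 0.2182] q [-0.697  0.537  1.87   0.905  1.704 -0.979] F [ 0.9 -0.7 -2. ] w 0.0556 g 37.5
x [0.031 0.31  0.95 ] y [ 0.996 -0.089 -0.004] z [ 0.083  0.946 -0.312]
[.497,.269,.24]-s['position'] tool [ 0.0984 -0.0273  0.2301] n 7.0 per [ 0.0141 -0.0039  0.0329]
```

```bash
H="python3 -m handwheel"
$H '.007 -.002 .016 0;.012 -.0035 .028 0;.0135 -.004 .0315 0;.0135 -.004 .0315 0;.0135 -.004 .0315 0' >/dev/null
$H '.0135 -.004 .0315 0;.013 -.0035 .03 0;.008 -.002 .018 0;.003 -.001 .008 0;0 0 0 0' >/dev/null
python3 to.py "[.497,.269,.24]-s['position']" "[0,0,-.03]"
python3 -c "
from h import *
a=shot('scene')['img'][60:270,230:500,::-1];b=shot('top')['img'][80:290,130:400,::-1]
cv2.imwrite('pics/a3.png',cv2.resize(np.hstack([a,b]),None,fx=1.48,fy=1.48,interpolation=2))"
```

```text
t 14.75 p [0.4944 0.2664 0.2377] q [-0.271  0.414  2.063  1.229  1.434 -0.907] F [ 0.8 -0.6 -0.7] w 0.0563 g 37.6
x [0.032 0.311 0.95 ] y [ 0.996 -0.086 -0.005] z [ 0.08   0.947 -0.312]
[.497,.269,.24]-s['position'] tool [0.0031 0.0023 0.002 ] n 1.0 per [0.0031 0.0023 0.002 ]
[0,0,-.03] tool [-0.0285  0.0002  0.0094] n 1.0 per [-0.0285  0.0002  0.0094]
```

View pics/a3.png

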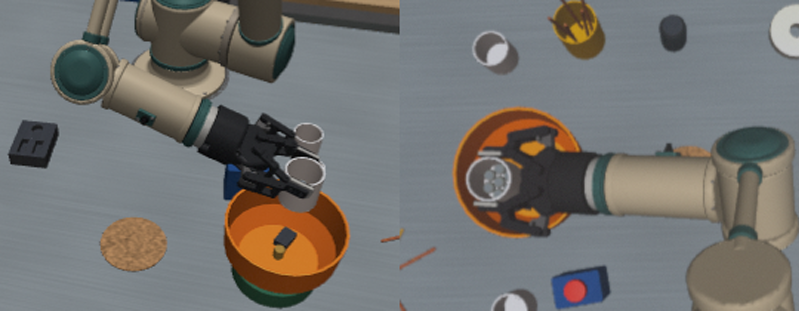

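The cup is over the bowl, a little left of centre (490,180 in the right crop), and the balls are still inside. I start turning.

```bash
H="python3 -m handwheel"
$H '0 0 0 .12;0 0 0 .12;0 0 0 .12;0 0 0 .12;0 0 0 .12' >/dev/null
$H '0 0 0 .12;0 0 0 .12;0 0 0 .12;0 0 0 .12;0 0 0 .12' >/dev/null
python3 to.py "[0,.004,-.028]"
```

```text
t 15.68 p [0.4974 0.2627 0.2381] q [-0.278  0.415  2.06   1.229  1.435  0.299] F [-0.7  0.  -2. ] w 0.0561 g 37.6
x [0.942 0.025 0.336] y [ 0.326 -0.323 -0.889] z [ 0.086  0.946 -0.312]
[0,.004,-.028] tool [-0.0093  0.0236  0.0125] n 1.0 per [-0.0093  0.0236  0.0125]
```

```bash
H="python3 -m handwheel"
$H '-.009 .024 .0125 .1;0 0 0 .1;0 0 0 .1;0 0 0 .1;0 0 0 .1' >/dev/null
$H '0 0 0 .1;0 0 0 .1;0 0 0 .1;0 0 0 .1;0 0 0 .1' >/dev/null
$H '0 0 0 .1;0 0 0 .1;0 0 0 .1;0 0 0 .1;0 0 0 0' >/dev/null
python3 to.py
python3 -c "
from h import *
a=shot('scene')['img'][60:270,230:500,::-1];b=shot('top')['img'][80:290,130:400,::-1]
cv2.imwrite('pics/a4.png',cv2.resize(np.hstack([a,b]),None,fx=1.48,fy=1.48,interpolation=2))"
```

```text
t 16.93 p [0.498  0.2668 0.2103] q [-0.269  0.464  2.085  1.247  1.406  1.625] F [ 0.3  0.3 -1.2] w 0.0557 g 38.9
x [ 0.485 -0.313 -0.817] y [-0.87  -0.08  -0.486] z [ 0.086  0.946 -0.311]
```

View pics/a4.png

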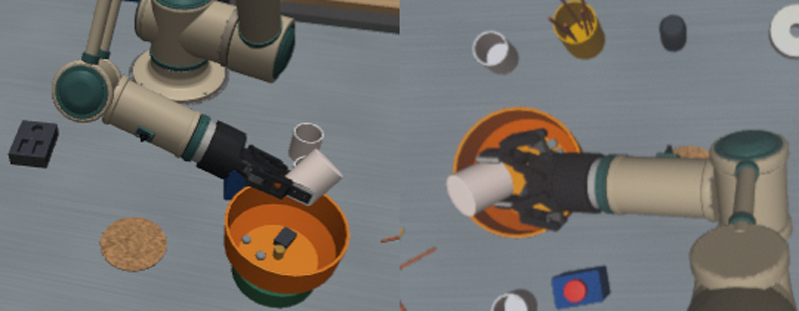

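The cup is tipped well past horizontal, and two balls show in the bowl at (247,239) and (261,255). The rest are hidden. I wait briefly, turn back and check.

```bash
H="python3 -m handwheel"
$H '0 0 0 .12;0 0 0 .1;0 0 0 -.12;0 0 0 -.12;0 0 0 -.08' >/dev/null
$H '0 0 0 -.1;0 0 0 -.12;0 0 0 -.12;0 0 0 -.12;0 0 0 -.12' >/dev/null
$H '0 0 0 -.12;0 0 0 -.12;0 0 0 -.12;0 0 0 -.12;0 0 0 -.12' >/dev/null
python3 to.py "[0,0,.03]"
```

```text
t 18.28 p [0.4973 0.2678 0.2105] q [-0.268  0.463  2.086  1.247  1.406  0.335] F [-0.4  0.2  0.1] w 0.0558 g 38.9
x [ 0.971 -0.008  0.241] y [ 0.226 -0.322 -0.919] z [ 0.085  0.947 -0.311]
[0,0,.03] tool [ 0.0072 -0.0276 -0.0093] n 1.0 per [ 0.0072 -0.0276 -0.0093]
```

```bash
H="python3 -m handwheel"
$H '.007 -.0276 -.009 -.12;0 0 0 -.12;0 0 0 -.12;0 0 0 -.12;0 0 0 -.12' >/dev/null
$H '0 0 0 -.12;0 0 0 -.12;0 0 0 -.12;0 0 0 -.12;0 0 0 -.12' >/dev/null
python3 to.py "[.5022,.06,.23]-s['position']"
```

```text
t 19.12 p [0.4972 0.2681 0.2404] q [-0.267  0.411  2.059  1.236  1.432 -0.789] F [-1.2  0.1 -0. ] w 0.0563 g 38.9
x [0.142 0.297 0.944] y [ 0.986 -0.124 -0.109] z [ 0.084  0.947 -0.311]
[.5022,.06,.23]-s['position'] tool [-0.071   0.0318 -0.1934] n 6.0 per [-0.0118  0.0053 -0.0322]
```

```bash
H="python3 -m handwheel"
$H '0 0 0 -.112;-.0123 .004 -.032 0;-.0123 .004 -.032 0;-.0123 .004 -.032 0;-.0123 .004 -.032 0' >/dev/null
$H '-.0123 .004 -.032 0;-.0123 .004 -.032 0' >/dev/null
python3 to.py "[.5022,.0164,.12]-s['position']"
python3 -c "
from h import *
a=shot('scene')['img'][120:270,290:490,::-1];b=shot('top')['img'][140:260,150:350,::-1]
cv2.imwrite('pics/a5.png',cv2.resize(np.vstack([a,b]),None,fx=2.2,fy=2.2,interpolation=2))"
```

```text
t 19.7 p [0.5019 0.0596 0.2296] q [-0.639  0.499  1.912  0.952  1.671 -0.952] F [ 0.5 -0.4 -1.1] w 0.0559 g 38.9
x [0.037 0.309 0.95 ] y [ 0.996 -0.092 -0.009] z [ 0.085  0.947 -0.311]
[.5022,.0164,.12]-s['position'] tool [-0.1175  0.0052 -0.0068] n 3.0 per [-0.0392  0.0017 -0.0023]
```

View pics/a5.png

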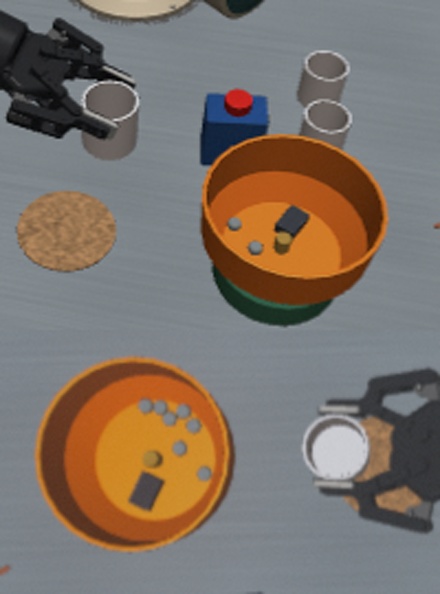

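All seven balls lie in the bowl: in the lower crop at (145,406), (160,407), (184,411), (169,419), (194,425), (180,448) and (205,473). The cup is empty. Now I put it back.

```bash
H="python3 -m handwheel"
$H '-.039 .0015 -.003 0;-.039 .0015 -.003 0;-.039 .0015 -.003 0' >/dev/null
python3 to.py "[.5022,.0175,.064]-s['position']"
```

```text
t 20.05 p [0.5012 0.016  0.1204] q [-0.701  0.691  1.927  0.891  1.574 -1.142] F [ 1.4 -0.1  1.1] w 0.0559 g 38.9
x [0.035 0.31  0.95 ] y [ 0.996 -0.091 -0.006] z [ 0.085  0.946 -0.312]
[.5022,.0175,.064]-s['position'] tool [-0.0531  0.0012  0.0191] n 2.0 per [-0.0265  0.0006  0.0095]
```

```bash
H="python3 -m handwheel"
$H '-.026 .0006 .0095 0;-.022 .0006 .008 0;-.005 0 .0016 0' >/dev/null; python3 st.py
$H '-.002 0 .0007 0;0 0 0 0' ; $H '-.0015 0 .0005 0;0 0 0 0';python3 st.py
```

```text
t 20.3 p [0.5014 0.0183 0.0619] q [-0.698  0.793  1.944  0.896  1.501 -1.227] F [ 0.2 -0.1  0.4] w 0.0557 g 38.9
x [0.041 0.308 0.951] y [ 0.996 -0.092 -0.013] z [ 0.083  0.947 -0.31 ]
clock: 20.47
position: [0.5019, 0.0187, 0.0635]
ee_rot: [-0.399, 0.6, 0.543, 0.431]
contact_force: [0.8, -0.3, -0.1]
width: 0.0559
gripper_force: 38.9
clock: 20.63
position: [0.5021, 0.0186, 0.0624]
ee_rot: [-0.398, 0.6, 0.544, 0.431]
contact_force: [-0.5, -0.1, -0.4]
width: 0.0557
gripper_force: 38.9
t 20.63 p [0.5021 0.0186 0.0624] q [-0.697  0.791  1.943  0.897  1.5   -1.23 ] F [-0.5 -0.1 -0.4] w 0.0557 g 38.9
x [0.036 0.31  0.95 ] y [ 0.996 -0.091 -0.008] z [ 0.084  0.946 -0.312]
```

```bash
H="python3 -m handwheel"
$H '-.002 0 .0006 0;0 0 0 0' |grep -E "pos|force"; $H '-.0015 0 .0005 0;0 0 0 0'|grep -E "pos|force"; $H '-.0015 0 .0005 0;0 0 0 0'|grep -E "pos|force"
```

```text
position: [0.502, 0.0185, 0.0598]
contact_force: [-0.2, -0.7, -0.8]
gripper_force: 38.9
position: [0.5019, 0.0186, 0.0593]
contact_force: [-0.9, -0.6, 4.6]
gripper_force: 39.3
position: [0.5019, 0.0187, 0.0592]
contact_force: [-2.0, -3.5, 10.7]
gripper_force: 39.9
```

```bash
H="python3 -m handwheel"
$H '.001 0 0 0;0 0 0 0;0 0 0 0;0 0 0 0;0 0 0 0' .085
python3 to.py "[0,0,.17]"
$H '.02 0 -.006 0;.035 0 -.011 0;.035 0 -.011 0;.035 0 -.011 0;.035 0 -.011 0' >/dev/null
python3 to.py "[.3,-.3,.55]-s['position']"
python3 - <<'E'
from m import *
t=shot('top');cv2.imwrite('pics/t3.png',t["img"][:,:,::-1]);s=shot('scene')
b=(300,180,345,225)
c=big(mask(t,(0,0,130),(180,60,255),b));print("cup",circ(t,c,.064))
cv2.imwrite('pics/a6.png',cv2.resize(np.vstack([s["img"][180:260,270:370,::-1],t["img"][160:240,270:370,::-1]]),None,fx=3,fy=3))
E
```

```text
clock: 21.55
position: [0.5018, 0.0188, 0.0569]
ee_rot: [-0.399, 0.6, 0.543, 0.431]
contact_force: [-0.8, -0.3, -0.2]
width: 0.0847
gripper_force: 0.0
t 21.55 p [0.5018 0.0188 0.0569] q [-0.697  0.801  1.945  0.898  1.493 -1.236] F [-0.8 -0.3 -0.2] w 0.0847 g 0.0
x [0.039 0.309 0.95 ] y [ 0.996 -0.092 -0.011] z [ 0.084  0.947 -0.311]
[0,0,.17] tool [ 0.1615 -0.0018 -0.0529] n 5.0 per [ 0.0323 -0.0004 -0.0106]
t 21.97 p [0.5035 0.0215 0.2258] q [-0.691  0.526  1.865  0.912  1.713 -0.955] F [ 0.4 -0.1 -0.6] w 0.0853 g 0.0
x [0.04  0.308 0.951] y [ 0.996 -0.091 -0.012] z [ 0.083  0.947 -0.31 ]
[.3,-.3,.55]-s['position'] tool [ 0.2012 -0.1774 -0.4218] n 13.0 per [ 0.0155 -0.0136 -0.0324]
cup (array([0.5021, 0.0209, 0.0293]), array([0.5019, 0.021 ]), 0.0298)
```

View pics/a6.png

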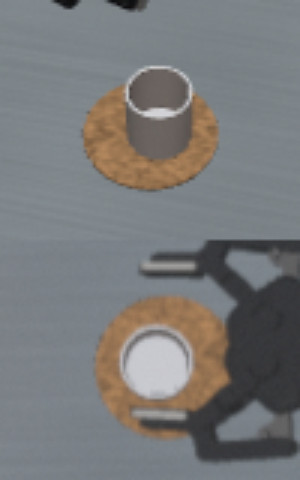

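The empty cup stands upright on the mat, about 8 mm off centre. Now I take the tilt back out by pushing outward on the right side, so that I can press the paddle from above.

```bash
H="python3 -m handwheel"
python3 to.py "[-.33,-.37,.25]"|tail -1
$H '.01 -.023 -.032 0;.01 -.023 -.032 0;.01 -.023 -.032 0;.01 -.023 -.032 0;.01 -.023 -.032 0' .0 20 >/dev/null
$H '.01 -.023 -.032 0;.01 -.023 -.032 0;.01 -.023 -.032 0;.01 -.023 -.032 0;.01 -.023 -.032 0' >/dev/null
python3 to.py "[0,-.04,0]"
```

```text
[-.33,-.37,.25] tool [ 0.1123 -0.2957 -0.4563] n 14.0 per [ 0.008  -0.0211 -0.0326]
t 22.9 p [ 0.2507 -0.2312  0.4217] q [-1.307  0.355  1.562  0.505  2.396 -1.06 ] F [ 0.2 -1.6  0.2] w -0.0 g 0.0
x [0.039 0.307 0.951] y [ 0.996 -0.092 -0.011] z [ 0.084  0.947 -0.309]
[0,-.04,0] tool [-0.0123  0.0037 -0.0379] n 1.0 per [-0.0123  0.0037 -0.0379]
```

```bash
H="python3 -m handwheel"
$H '-.012 0 -.038 0;-.012 0 -.038 0;-.012 0 -.038 0;-.012 0 -.038 0;-.012 0 -.038 0' >/dev/null;python3 st.py
$H '-.02 0 -.034 0;-.02 0 -.034 0;-.02 0 -.034 0;-.02 0 -.034 0;-.02 0 -.034 0' >/dev/null
python3 to.py "[0,-.04,0]"
```

```text
t 23.32 p [ 0.2336 -0.4305  0.4223] q [-1.395  0.629  1.08   0.522  2.619 -1.014] F [ 0.4 -1.2 -0.3] w 0.0001 g 0.0
x [0.039 0.306 0.951] y [ 0.996 -0.092 -0.011] z [ 0.084  0.948 -0.309]
t 23.73 p [ 0.219  -0.5801  0.3434] q [-1.45   0.905  0.683  0.577  2.709 -0.954] F [ 0.   0.1 -0.1] w 0.0001 g 0.0
x [0.041 0.334 0.942] y [ 0.992 -0.125  0.001] z [ 0.117  0.934 -0.336]
[0,-.04,0] tool [-0.0134  0.005  -0.0374] n 1.0 per [-0.0134  0.005  -0.0374]
```

```bash
H="python3 -m handwheel"
$H '-.002 0 -.041 0;-.002 0 -.041 0;-.002 0 -.041 0;-.002 0 -.041 0;-.002 0 -.041 0' >/dev/null;python3 st.py
$H '-.012 0 -.038 0;-.012 0 -.038 0;-.012 0 -.038 0;-.012 0 -.038 0;-.012 0 -.038 0' >/dev/null
python3 to.py "[0,-.04,0]"
```

```text
t 24.15 p [ 0.2002 -0.6431  0.3217] q [-1.511  0.993  0.479  0.695  2.709 -0.841] F [0.5 0.5 0.4] w -0.0 g 0.0
x [0.055 0.408 0.911] y [ 0.975 -0.219  0.039] z [ 0.216  0.886 -0.41 ]
t 24.57 p [ 0.1641 -0.7059  0.2805] q [-1.581  1.11   0.261  0.791  2.709 -0.756] F [-0.9  0.  -0.2] w -0.0001 g 0.0
x [0.074 0.471 0.879] y [ 0.949 -0.304  0.084] z [ 0.307  0.828 -0.469]
[0,-.04,0] tool [-0.0188  0.0122 -0.0331] n 1.0 per [-0.0188  0.0122 -0.0331]
```

```bash
H="python3 -m handwheel"
$H '-.019 .012 -.033 0;-.019 .012 -.033 0;-.019 .012 -.033 0;-.019 .012 -.033 0;-.019 .012 -.033 0' >/dev/null;python3 to.py "[0,-.04,0]" "[-.015,-.035,.01]"
```

```text
t 24.98 p [ 0.1341 -0.7229  0.2513] q [-1.619  1.156  0.222  0.769  2.71  -0.797] F [0.5 0.4 0.5] w 0.0002 g 0.0
x [0.073 0.473 0.878] y [ 0.941 -0.325  0.096] z [ 0.331  0.819 -0.469]
[0,-.04,0] tool [-0.0189  0.013  -0.0328] n 1.0 per [-0.0189  0.013  -0.0328]
[-.015,-.035,.01] tool [-0.0089 -0.0018 -0.0383] n 1.0 per [-0.0089 -0.0018 -0.0383]
```

```bash
H="python3 -m handwheel"
python3 to.py "[0,-.025,.033]" |tail -1
$H '.017 .011 -.036 0;.017 .011 -.036 0;.017 .011 -.036 0;.017 .011 -.036 0;.017 .011 -.036 0' >/dev/null;python3 to.py "[0,-.03,.028]" "[0,0,.04]"
```

```text
[0,-.025,.033] tool [ 0.0171  0.0113 -0.036 ] n 1.0 per [ 0.0171  0.0113 -0.036 ]
t 25.4 p [ 0.1385 -0.7011  0.3593] q [-1.643  1.035  0.221  0.983  2.71  -0.576] F [0.  0.2 0.3] w 0.0001 g 0.0
x [0.091 0.512 0.854] y [ 0.91  -0.39   0.138] z [ 0.404  0.765 -0.502]
[0,-.03,.028] tool [ 0.0085  0.0156 -0.037 ] n 1.0 per [ 0.0085  0.0156 -0.037 ]
[0,0,.04] tool [ 0.0342  0.0055 -0.0201] n 1.0 per [ 0.0342  0.0055 -0.0201]
```

Tilt is now 60° and the tool points inward and forward. With the tips on the pad, the wrist would sit near (0.32, -0.60, 0.29), clear of everything, so I can press with the closed fingertips at this slant. I move above the pad.

```bash
H="python3 -m handwheel"
python3 to.py "[.457,-.331,.25]-s['position']" |tail -1
$H '0 0 0 .08;0 0 0 .08' 0 40 >/dev/null;python3 to.py "[.457,-.331,.25]-s['position']"
```

```text
[.457,-.331,.25]-s['position'] tool [0.1251 0.1304 0.4666] n 13.0 per [0.0096 0.01   0.0359]
t 25.57 p [ 0.1381 -0.7007  0.3607] q [-1.643  1.033  0.221  0.981  2.71  -0.414] F [ 0.1 -0.1  0.4] w -0.0001 g 0.0
x [0.238 0.444 0.864] y [ 0.883 -0.469 -0.002] z [ 0.404  0.764 -0.504]
[.457,-.331,.25]-s['position'] tool [0.1445 0.1087 0.4668] n 13.0 per [0.0111 0.0084 0.0359]
```

```bash
H="python3 -m handwheel"
$H '.011 .0084 .036 0;.011 .0084 .036 0;.011 .0084 .036 0;.011 .0084 .036 0;.011 .0084 .036 0' >/dev/null
$H '.011 .0084 .036 0;.011 .0084 .036 0;.011 .0084 .036 0;.011 .0084 .036 0;.011 .0084 .036 0' >/dev/null
$H '.011 .0084 .036 0;.011 .0084 .036 0;.011 .0084 .035 0' >/dev/null
python3 to.py "[.457,-.331,.16]-s['position']" "[0,0,-.01]"
python3 - <<'E'
from h import *
s=shot('scene')["img"];t=shot('top')["img"]
cv2.imwrite('pics/a7.png',cv2.resize(np.hstack([s[60:240,90:270,::-1],t[120:300,400:580,::-1]]),None,fx=2.2,fy=2.2,interpolation=2))
E
```

```text
t 26.65 p [ 0.4546 -0.3391  0.2522] q [-1.19   0.552  1.502  0.756  1.836 -0.796] F [ 0.6 -0.8 -0. ] w 0.0003 g 0.0
x [0.234 0.442 0.866] y [ 0.883 -0.469  0.001] z [ 0.407  0.765 -0.5  ]
[.457,-.331,.16]-s['position'] tool [-0.0757 -0.0018  0.0533] n 3.0 per [-0.0252 -0.0006  0.0178]
[0,0,-.01] tool [-0.0087 -0.      0.005 ] n 1.0 per [-0.0087 -0.      0.005 ]
```

View pics/a7.png

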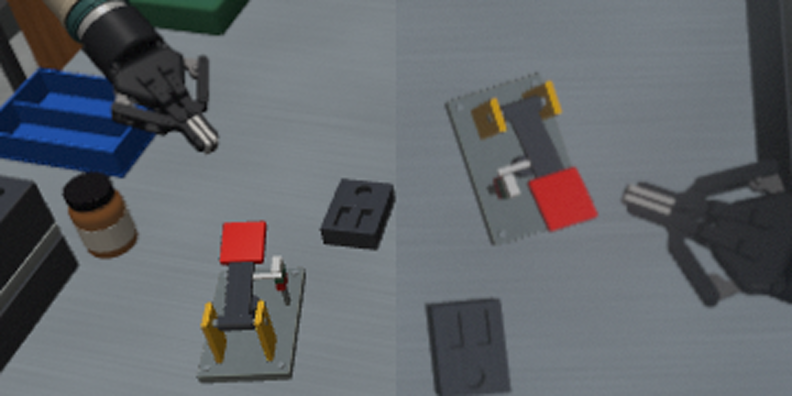

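The closed fingertips hover over the pad; their offset in the top view is parallax. I go down to just above it.

```bash
H="python3 -m handwheel"
python3 to.py "[.457,-.331,.14]-s['position']" |tail -1
$H '-.031 0 .0195 0;-.031 0 .0195 0;-.0305 0 .0195 0;0 0 0 0' >/dev/null;python3 to.py "[.457,-.331,.13]-s['position']"
python3 - <<'E'
from m import *
for n,b in(("scene",(150,130,270,220)),("top",(430,170,520,250))):
    d=shot(n);m=cv2.inRange(d["img"],(150,0,0),(255,70,70));mm=np.zeros_like(m);mm[b[1]:b[3],b[0]:b[2]]=m[b[1]:b[3],b[0]:b[2]]
    c=big(mm);print(n,cv2.contourArea(c),cv2.boundingRect(c))
E
```

```text
[.457,-.331,.14]-s['position'] tool [-0.0951 -0.0006  0.0601] n 3.0 per [-0.0317 -0.0002  0.02  ]
t 27.08 p [ 0.4542 -0.3355  0.1375] q [-1.188  0.675  1.606  0.727  1.672 -0.942] F [ 0.2 -0.2  0.2] w 0.0001 g 0.0
x [0.24  0.436 0.868] y [ 0.883 -0.469 -0.008] z [ 0.403  0.768 -0.497]
[.457,-.331,.13]-s['position'] tool [-0.0039  0.0004  0.0083] n 1.0 per [-0.0039  0.0004  0.0083]
scene 278.0 (190, 161, 20, 18)
top 383.0 (461, 196, 25, 29)
```

```bash
H="python3 -m handwheel"; g(){ grep -E "pos|contact"; }
$H '-.004 0 .008 0;0 0 0 0'|g; $H '-.0026 0 .0015 0;0 0 0 0'|g;$H '-.0026 0 .0015 0;0 0 0 0'|g;$H '-.0026 0 .0015 0;0 0 0 0'|g
```

```text
position: [0.4586, -0.3326, 0.1364]
contact_force: [-0.4, 0.9, -0.2]
position: [0.4585, -0.3327, 0.133]
contact_force: [0.6, 0.4, 1.0]
position: [0.4584, -0.3325, 0.1293]
contact_force: [0.2, 0.3, 0.9]
position: [0.4583, -0.3324, 0.1259]
contact_force: [0.5, -0.4, -0.6]
```

```bash
H="python3 -m handwheel"; g(){ grep -E "pos|contact"; }
$H '-.0026 0 .0015 0;0 0 0 0'|g; $H '-.0026 0 .0015 0;0 0 0 0'|g;$H '-.0017 0 .001 0;0 0 0 0'|g;$H '-.0017 0 .001 0;0 0 0 0'|g
```

```text
position: [0.4586, -0.3323, 0.1236]
contact_force: [-0.9, -0.6, 3.8]
position: [0.4584, -0.3323, 0.1207]
contact_force: [-0.9, -1.0, 5.1]
position: [0.4584, -0.3323, 0.1187]
contact_force: [-1.3, -1.5, 4.9]
position: [0.4583, -0.3323, 0.1166]
contact_force: [-1.8, -1.3, 5.5]
```

```bash
H="python3 -m handwheel"; g(){ grep -E "pos|contact"; }
$H '-.0026 0 .0015 0;-.0026 0 .0015 0;0 0 0 0'|g; $H '-.0026 0 .0015 0;-.0026 0 .0015 0;0 0 0 0'|g; $H '-.0026 0 .0015 0;0 0 0 0'|g
python3 - <<'E'
from h import *
s=shot('scene')["img"];t=shot('top')["img"]
cv2.imwrite('pics/a8.png',cv2.resize(np.hstack([s[140:240,160:260,::-1],t[150:250,410:510,::-1]]),None,fx=4,fy=4,interpolation=2))
E
```

```text
position: [0.4583, -0.3323, 0.1105]
contact_force: [-2.5, -2.0, 6.0]
position: [0.4582, -0.3323, 0.1047]
contact_force: [-2.6, -1.3, 6.7]
position: [0.4581, -0.3323, 0.1018]
contact_force: [-2.9, -1.8, 7.0]
```

View pics/a8.png

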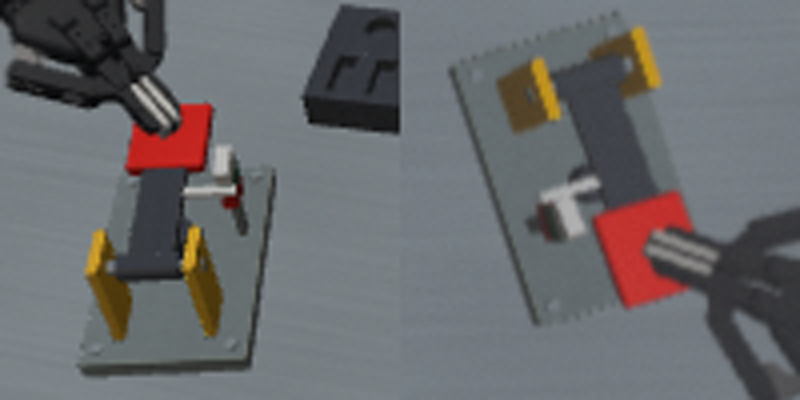

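The fingertips rest near the centre of the pad at (160,128), and the pointer at (215,188) is moving into the green. About 4.5 mm more brings it level.

```bash
H="python3 -m handwheel"; g(){ grep -E "clock|pos|contact"; }
$H '-.002 0 .0011 0;-.002 0 .0011 0;0 0 0 0;0 0 0 0;0 0 0 0'|g; $H '0 0 0 0;0 0 0 0;0 0 0 0;0 0 0 0;0 0 0 0'|g
python3 - <<'E'
from m import *
import scipy.optimize as so
# pad height by triangulating pad corners
P={}
for n,b in(("scene",(150,130,270,220)),("top",(430,170,520,250))):
    d=shot(n);h=d["img"];m=cv2.inRange(h,(150,0,0),(255,70,70));mm=np.zeros_like(m);mm[b[1]:b[3],b[0]:b[2]]=m[b[1]:b[3],b[0]:b[2]]
    c=big(mm);print(n,cv2.approxPolyDP(cv2.convexHull(c),3,True)[:,0].tolist())
s=shot('scene')["img"];t=shot('top')["img"]
cv2.imwrite('pics/a9.png',cv2.resize(np.hstack([s[140:240,160:260,::-1],t[150:250,410:510,::-1]]),None,fx=4,fy=4,interpolation=2))
E
```

```text
clock: 29.7
position: [0.4579, -0.3324, 0.0977]
contact_force: [-3.4, -2.3, 7.1]
clock: 30.12
position: [0.4579, -0.3323, 0.0978]
contact_force: [-3.3, -1.9, 8.0]
scene [[212, 167], [210, 181], [192, 182], [194, 172]]
top [[478, 198], [479, 222], [466, 226], [459, 204]]
```

View pics/a9.png

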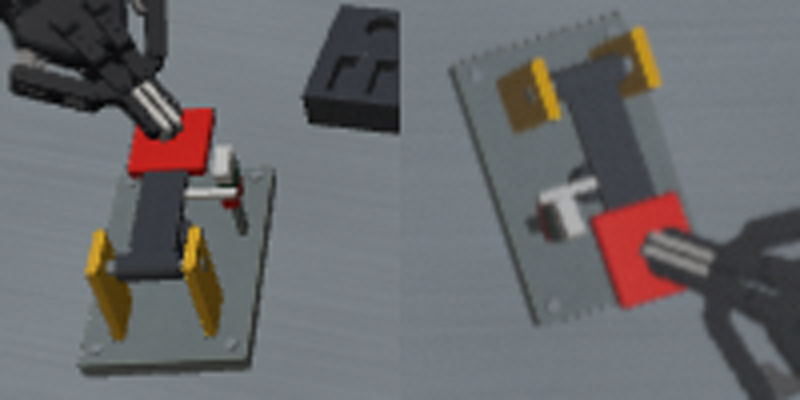

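```bash
python3 - <<'E'
from m import *
t,s=D["top"],D["scene"]
for a,b in(((478.5,197.5),(191.5,182)),((458.5,204),(210.5,181.5))): print("now",tri(ray(t,*a),ray(s,*b)))
for a,b in(((481,197),(190,178)),((461,203),(208.5,177.5))): print("released",tri(ray(t,*a),ray(s,*b)))
E
python3 st.py
```

```text
now (array([ 0.4972, -0.3373,  0.0778]), np.float64(0.0001))
now (array([ 0.4834, -0.2904,  0.0766]), np.float64(0.0024))
released (array([ 0.4972, -0.337 ,  0.0934]), np.float64(0.0006))
released (array([ 0.4848, -0.2908,  0.0934]), np.float64(0.0011))
t 30.32 p [ 0.4579 -0.3324  0.0977] q [-1.182  0.723  1.635  0.731  1.61  -0.996] F [-3.4 -2.1  6.5] w 0.0001 g 3.7
x [0.234 0.439 0.867] y [ 0.883 -0.469 -0.   ] z [ 0.407  0.766 -0.498]
```

```bash
python3 -c "
from rig import ticket
print(ticket.sign_off())"
```

```text
the job is handed in; nothing more can be done
None
```

I handed the job in with all seven balls in the bowl, the empty cup upright on its mat (about 8 mm off centre), and the closed fingertips holding the paddle at roughly 0.24 rad, in the green, with about 7 N; no verdict was returned, and I viewed 12 pictures, two over the limit of 10.

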